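# Open the bench sweep's flap with its lever

### The job

The long wooden offcut in front of the dust-extraction sweep has one end under the sweep's lever: push it along the bench out from under the lever, without picking it up. Then press the long end of the lever all the way down with the fingers so that the heavy steel flap is raised, and finish while still holding the lever down, so that the bench can be swept. Do not touch the flap itself, and leave everything else on the bench where it is.

Things in the scene. Friction and masses are not known exactly. Their poses are not given: they have to be found in the camera images.
- sweep: The bench sweep, a fixed grey sheet-metal dust inlet. Origin on the bench (z = 0) straight below the lever's pivot pin. Its -x axis points along the bench the way the lever's long end points and the mouth faces; y is horizontal, parallel to the pivot pin; the lever's middle line is y = 0. Hood: x = 45 to 370 mm, y = -235 to -25 mm, 118 mm high; a 100 mm duct runs on in +x.
- lever_pivot (a point): Middle of the lever's pivot pin, 65 mm above the bench, in a small bracket (within 30 mm of the pin along the lever, 36 mm to either side, 80 mm high). The lever is a dark steel flat bar, 25 mm wide and 8 mm thick, running beside the hood; its long end reaches 280 mm from the pin.
- lever_pad (a point): Centre of the top face of the press plate at the lever's long end, 250 mm from the pivot pin. The plate is 60 mm long (along the lever), 40 mm wide, 6 mm thick. At rest the lever slopes up towards it by about 0.16 rad and this point is about 110 mm above the bench; fully pressed it slopes down about 0.18 rad and this point is about 26 mm above the bench.
- lever (a joint): Lever angle in rad: 0 at rest (long end up), 0.34 at the stop (long end fully down). It takes roughly 4 to 12 N on the press plate and returns by the flap's weight when let go. With the offcut still under it the lever jams at about 0.25.
- flap (a joint): Flap angle in rad: 0 closed; about 0.33 with the lever at its stop. The flap is a sloping steel plate of about 1.8 kg, 200 mm wide, 190 mm long, over the hood's mouth, hinged along its upper edge; a pin at its side rests on the lever's short end. It falls shut if the lever is let go.
- flap_lip (a point): Middle of the flap's lower edge, near the bench when closed.
- offcut: The offcut: a loose straight piece of light wood, about 0.2 kg, 180 mm long (its x), 40 mm wide (y), 45 mm tall (z), lying flat; origin at the centre of its underside. It lies roughly square across the lever's line, 185 to 225 mm from the pivot, mostly on the hood's side (sweep y < 0), its last 0 to 20 mm past the lever's middle line. The bench beyond the lever's long end is free for it.
- brush: Bystander: wooden bench brush, 265 mm long, 51 mm tall, lying on the bench in front of the mouth beside the lever's bracket. Origin near its middle, on the bench.
- gouge_a: Bystander: wood-carving gouge, 240 mm long, 27 mm tall, lying on the side of the lever away from the hood. Origin near its middle, on the bench.
- wedge: Bystander: short wooden block 70 x 45 x 30 mm, near the lever's long end on the side away from the hood. Origin at the centre of its underside.
- gouge_b: Bystander: another gouge, 250 mm long, lying beyond the lever's long end.
- mallet: Bystander: round wooden carver's mallet standing on its head, 92 mm across, 247 mm tall.
- tin: Bystander: plain steel tin, 76 mm across, 100 mm tall.
- blank: Bystander: round turning blank of light wood, 112 mm across, 56 mm tall.
- glue: Bystander: white glue bottle, 66 mm across, 190 mm tall.
Things that resemble listed ones, but are neither listed nor needed, are in the scene too. Leave any pink or turquoise look-alike of the offcut alone.

How it is judged:
At the end, for the whole second after the job is handed in: The lever is held at least 0.30 rad down (its stop is at 0.34) by the fingers, which press on it with more than 1 N; the flap is raised by more than 0.26 rad and at rest; the offcut lies on the bench, not touching the lever (value of joint lever above 0.3 rad and value of joint flap above 0.26 rad and velocity of joint flap between -0.05 and 0.05 rad/s and contact force between the fingers and lever above 1 N and contact force between offcut and lever below 0.3 N and height (world z) of offcut between -0.005 and 0.012 m); the arm keeps its last pose, push and grip.
It fails at once if the offcut is lifted off the bench (by more than 20 mm) (height (world z) of offcut above 0.02 m).
It fails at once if the robot touches the flap itself (contact force between any of the fingers, the arm and flap above 0.5 N).
It fails at once if another thing on the bench is moved by more than 30 mm (distance of any of brush, gouge_a, wedge, gouge_b, mallet, tin, blank, glue from where it was at the start of the episode above 0.03 m).
It also fails if it takes over 48 s, if anything falls off the work surface, if the arm or the gripper's body presses on something with over 40 N, if the wrist force passes 120 N, or if a joint passes its speed limit or range.

### The arm

A 6-joint arm with a two-finger parallel gripper is mounted at the origin on the work surface. World frame = base frame: x ahead of the robot, y to its left, z up, the work surface at z = 0. Lengths are in m, angles in rad, forces in N, time in s.
With the tool pointing down it reaches from about 0.35 to 0.775 m from the base axis. Payload 7.3 kg.
Tool frame: the origin (TCP) lies at the very end of the fingers, on their centre line; the grasp point (between the pads) lies 19 mm behind it (robot.pinch_z is the distance from the TCP to the grasp point, in m); z points along the fingers, y is the line along which they close (so a half turn about z gives the same grasp; the last joint's range is limited). The gripper opens to 92 mm and grips with 3 to 60 N. Pads are 19 mm wide; open, the fingers measure 130 mm over their backs; the gripper's body (75 mm by 190 mm) begins 47 mm behind the grasp point.
Start: joints at [-1.418, 0.342, 1.524, -0, 1.275, -0.146], TCP at [0.155, -0.502, 0.227] pointing down, gripper open.
Joint ranges: [-2.53, 2.53], [-0.77, 2.02], [0.04, 2.7], [-1, 4.14], [0.28, 2.66], [-3.11, 3.11]. Speed limits (rad/s): [2.57, 2.57, 3.14, 3.14, 3.14, 3.14].

### API

Orientations are given as [roll, pitch, yaw] about the fixed x, y, z axes, in that order (R = Rz(yaw) Ry(pitch) Rx(roll)).
In Python, from cell import robot gives the robot as it stands.
- The arm moves only by the tool move_arm, never from a script. Its argument "motion" is a list of rows, each a list of 6 numbers: the shift along the tool's x, y, z in units of 0.1 m (1.0 is 0.1 m), then the turn, a rotation vector about the tool's x, y, z in units of pi rad (1.0 is pi rad). In form: [[dx, dy, dz, rx, ry, rz], ...]. A call has 1 to 12 rows; each row is the pose to reach, as a shift and turn from the pose commanded when the call began, along the tool's axes at that moment, turning the shorter way round; what a row does not reach only later rows make up. A row lasts 1/8 s, in which the tool goes at most 62.5 mm and 10.7 degrees, less where a joint would pass 70% of its speed; a pose out of reach is approached as far as the arm can. A call with a number of a shift or a turn outside -1 to 1 is refused whole. A call with a gripper value outside its range is refused whole. "fingers" is the opening, from -1 (shut) to 1 (fully open), set as the call begins (left out, the last holds). The fingers move at their own pace and stop on an object; "newtons" is the grip in N (left out, the last holds). Time passes only in rows, so rows that repeat a pose let the fingers close. It gives the time, the measured TCP pose, the force, the opening and the grip force at its end, in the units of the state.
- robot.observe(): the state, without advancing time (a new reading comes with each control period).
- robot.read_camera(name): name is "side" or "top" or "wrist"; returns a dict with "image" (384x512x3 uint8, red, green, blue), "range_z" (384x512 float32, m along the optical axis (not along the pixel's ray), 0 where there is no reading), "vfov" (degrees; the focal length in pixels is half the picture's height over the tangent of half this angle, whatever the lens; pixels are square), "cx", "cy" (the principal point, pixels), "k1" (the pictures are not rectified: a ray, as slopes to the right and down, at radius r is drawn at 1 + k1 r^2 times it, then the intrinsics apply), "extrinsics" (4x4, takes a point from camera to world coordinates); the wrist camera has in their place "hand_eye" (4x4, takes a point from camera to tool coordinates, whose origin is the TCP and whose axes are the flange's). Camera axes: x right, y up, looking along -z (the intrinsics and any distortion apply to the point x, -y, -z); pixel columns grow to the right and rows downward; lengths in m; the calibration is good to about 2 mm. A picture is of the moment at which its call begins: read the wrist's pose just before it.
- robot.hand_in(): hands the job in; it is judged then, once.
The state is a dict: "time": time; "qpos": joint angles; "qvel": joint speeds; "joint_efforts": joint torques, N m; "tool_pos": TCP position; "tool_rot": TCP orientation; "contact_force": force on the tool from outside, world axes, zero at the start; "torque": the same for the moment, N m; "opening": finger opening in m; "grip_force": force on a finger pad.
Only numpy, scipy, OpenCV 4.12 (cv2) and the standard library are available. Lean on these libraries where they do the work, as an engineer would, in place of code of your own. Each camera call takes 0.05 s, during which the arm holds its last target. There are 200 camera calls.

## Working session

There is one attempt and no reset: what is moved stays moved. The work goes in short steps, Python scripts to look and compute and a tool call to move; the robot and the scene stay as the last step left them, time stands still between calls to the robot, and variables do not carry over. Pictures are saved under pics/ and viewed, at most 10 in all, crops included, and the job is handed in when it is done.

Besides the shell and the picture viewer there is one more tool, called after "Request:" as name(argument=value, ...) on one line, values as JSON. move_arm: Moves the arm, as the interface text tells. Shifts and turns lie within -1 to 1; 1 stands for 0.1 m of shift or pi rad of turn. Its arguments: {"type":"object","properties":{"motion":{"type":"array"},"fingers":{"type":"number"},"newtons":{"type":"number"}},"required":["motion"]}

```bash
mkdir -p pics; cat > h.py <<'E'
import numpy as np, cv2
from cell import robot
def cam(n):
    s=robot.observe(); c=robot.read_camera(n); im=c["image"]; z=c["range_z"]
    f=192/np.tan(np.radians(c["vfov"])/2)
    v,u=np.mgrid[0:384,0:512].astype(float)
    K=np.array([[f,0,c["cx"]],[0,f,c["cy"]],[0,0,1]])
    p=cv2.undistortPoints(np.stack([u.ravel(),v.ravel()],1)[:,None],K,np.array([c["k1"],0,0,0,0.]))[:,0]
    zz=z.ravel()
    P=np.stack([p[:,0]*zz,-p[:,1]*zz,-zz,np.ones_like(zz)],1)
    if n=="wrist":
        from scipy.spatial.transform import Rotation as R
        T=np.eye(4);T[:3,:3]=R.from_euler("xyz",s["tool_rot"]).as_matrix();T[:3,3]=s["tool_pos"]
        E=T@c["hand_eye"]
    else: E=c["extrinsics"]
    X=(P@E.T)[:,:3].reshape(384,512,3); X[z==0]=np.nan
    return im,X
def save(n,im): cv2.imwrite("pics/"+n,im[:,:,::-1])
E
python3 - <<'E'
from h import *
for n in("top","side"):
    im,X=cam(n);np.save(n+".npy",X);np.save(n+"_im.npy",im);save(n+"1.png",cv2.resize(im,(768,576)))
print(robot.observe())
E
```

```text
{'time': 0.1, 'qpos': array([-1.41802428e+00,  3.42650902e-01,  1.52488226e+00,  1.59700761e-05,
        1.27540158e+00, -1.46012602e-01]), 'qvel': array([-0.00080181, -0.00161584, -0.00162089,  0.00196177,  0.00059074,
        0.00057711]), 'joint_efforts': array([ 2.10809580e-03, -4.32003307e+01, -2.44694102e+01,  7.20893824e-02,
        5.25563769e-02, -4.20910692e-05]), 'tool_pos': array([ 0.15450503, -0.50138928,  0.22612927]), 'tool_rot': array([-3.14026707e+00, -2.10374941e-04,  2.98779853e-01]), 'contact_force': array([ 0.42470465,  0.48108674, -0.42811364]), 'torque': array([-0.05551969,  0.0162777 ,  0.03735195]), 'grip_force': 0.0, 'opening': 0.09183667514109163}
```

View pics/top1.png

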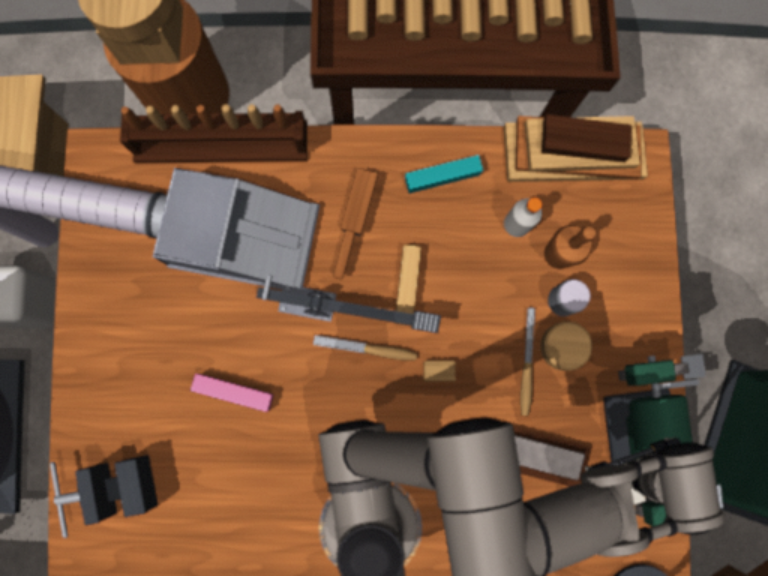

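View pics/side1.png

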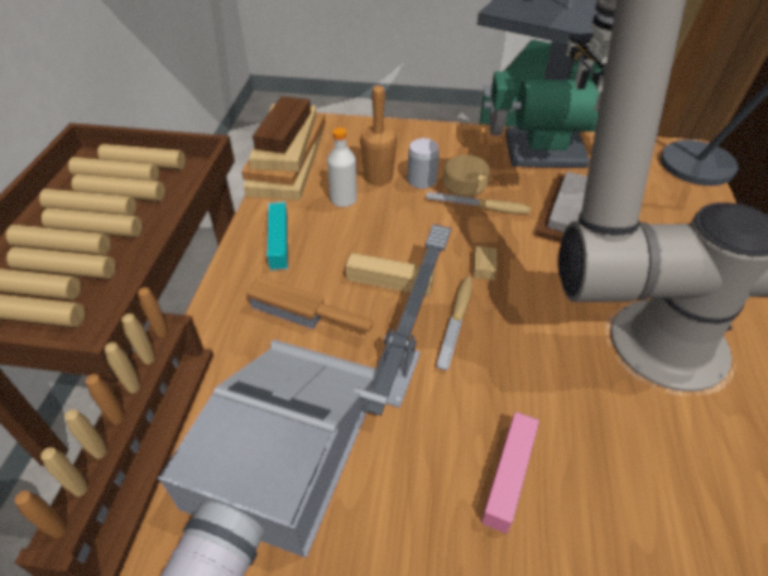

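The top view shows the offcut (409,275) running under the lever, the lever pivot at (319,302) and the press plate at (427,321). The wedge is at (440,370), gouge_b at (528,360), the brush at (352,225) and gouge_a at (365,348).

```bash
python3 - <<'E'
from h import *
np.set_printoptions(precision=3,suppress=True)
X=np.load("top.npy")
def p(n,u,v):
    u=int(u/1.5);v=int(v/1.5);print(n,np.nanmedian(X[v-1:v+2,u-1:u+2].reshape(-1,3),0))
for n,u,v in [("pivot",319,301),("lev",350,308),("lev2",385,315),("pad",427,321),("padtip",436,323),("offtop",412,248),("offmid",409,275),("off3",406,298),("brush",358,195),("brushend",342,272),("ga",320,341),("ga2",412,355),("wedge",440,371),("gb",530,312),("gb2",526,410),("tin",570,295),("blank",568,346),("glue",522,218),("mallet",570,245),("teal",445,173)]: p(n,u,v)
# offcut top
m=(abs(X[...,2]-.045)<.006)
im=np.load("top_im.npy")
v,u=np.mgrid[0:384,0:512]
m&=(u>255)&(u<290)&(v>155)&(v<210)
r=cv2.minAreaRect(X[m][:,:2].astype(np.float32)*1000);print(m.sum(),r,cv2.boxPoints(r))
m=(X[...,2]>.09)&(u>272)&(u<300)&(v>200)&(v<225)
r=cv2.minAreaRect(X[m][:,:2].astype(np.float32)*1000);print(m.sum(),r,cv2.boxPoints(r))
# lever direction
m=(X[...,2]>.06)&(u>225)&(u<300)&(v>185)&(v<225)&(X[...,2]<.125)
print(cv2.fitLine(X[m][:,:2].astype(np.float32),cv2.DIST_HUBER,0,.01,.01).ravel())
m=(abs(X[...,2]-.03)<.008)&(u>275)&(u<310)&(v>235)&(v<258)
r=cv2.minAreaRect(X[m][:,:2].astype(np.float32)*1000);print(m.sum(),r,cv2.boxPoints(r))
E
```

```text
pivot [0.509 0.112 0.077]
lev [0.491 0.042 0.083]
lev2 [ 0.473 -0.034  0.092]
pad [ 0.457 -0.124  0.112]
padtip [ 0.454 -0.144  0.113]
offtop [ 0.633 -0.098  0.045]
offmid [ 0.571 -0.09   0.044]
off3 [ 0.518 -0.083  0.047]
brush [0.755 0.026 0.052]
brushend [0.577 0.06  0.051]
ga [0.423 0.113 0.014]
ga2 [ 0.39  -0.096  0.023]
wedge [ 0.352 -0.159  0.031]
gb [ 0.485 -0.374  0.017]
gb2 [ 0.261 -0.354  0.024]
tin [ 0.516 -0.446  0.104]
blank [ 0.406 -0.449  0.057]
glue [ 0.682 -0.339  0.136]
mallet [ 0.621 -0.441  0.14 ]
teal [ 0.812 -0.177  0.047]
479 ((561.3146362304688, -90.54559326171875), (40.01797866821289, 154.32525634765625), 83.16683197021484) [[ 482.319 -101.232]
 [ 635.549 -119.593]
 [ 640.31   -79.859]
 [ 487.081  -61.498]]
242 ((456.9787292480469, -120.04806518554688), (67.14533996582031, 39.80864715576172), 79.53677368164062) [[ 431.308 -149.448]
 [ 470.455 -156.677]
 [ 482.649  -90.648]
 [ 443.502  -83.419]]
[ 0.195  0.981  0.47  -0.055]
270 ((354.11932373046875, -147.647216796875), (98.67457580566406, 50.68636703491211), 80.63481903076172) [[ 321.085 -192.203]
 [ 371.096 -200.451]
 [ 387.153 -103.092]
 [ 337.142  -94.844]]
```

Request:
move_arm(motion=[[0.5, -0.3, 0, 0, 0, 0.05], [1, -0.6, 0, 0, 0, 0.1], [1, -0.6, 0, 0, 0, 0.133], [1, -0.6, 0, 0, 0, 0.133]], fingers=-1)

```text
time: 0.6
tool_pos: [0.2328, -0.4145, 0.2267]
tool_rot: [-3.142, 0.0, -0.117]
contact_force: [-0.3, -0.3, 0.3]
opening: 0.0562
grip_force: 0.0
```

Request:
move_arm(motion=[[0.35, -0.5, 0, 0, 0, 0], [0.7, -1, 0, 0, 0, 0]])

```text
time: 0.85
tool_pos: [0.314, -0.3239, 0.2264]
tool_rot: [-3.141, 0.0, -0.12]
contact_force: [1.6, -0.9, 0.0]
opening: 0.0365
grip_force: 0.0
```

Request:
move_arm(motion=[[0.35, -0.5, 0, 0, 0, 0], [0.7, -1, 0, 0, 0, 0]])

```text
time: 1.1
tool_pos: [0.3961, -0.2323, 0.2266]
tool_rot: [3.141, -0.0, -0.118]
contact_force: [1.2, -0.7, -0.2]
opening: 0.0162
grip_force: 0.0
```

Request:
move_arm(motion=[[0.35, -0.5, 0, 0, 0, 0], [0.7, -1, 0, 0, 0, 0]])

```text
time: 1.35
tool_pos: [0.4777, -0.1413, 0.2266]
tool_rot: [3.141, -0.0, -0.118]
contact_force: [1.0, -0.3, 0.5]
opening: 0.001
grip_force: 0.0
```

Request:
move_arm(motion=[[0.35, -0.5, 0, 0, 0, 0], [0.7, -1, 0, 0, 0, 0], [0.7, -1, 0, 0, 0, 0]])

```text
time: 1.72
tool_pos: [0.5598, -0.0486, 0.2257]
tool_rot: [-3.141, 0.0, -0.113]
contact_force: [-0.2, -0.3, -0.3]
opening: 0.0004
grip_force: 0.0
```

Request:
move_arm(motion=[[-0.05, -0.14, 0.5, 0, 0, 0], [-0.05, -0.14, 1, 0, 0, 0], [-0.05, -0.14, 1, 0, 0, 0]])

```text
time: 2.1
tool_pos: [0.5517, -0.0373, 0.1234]
tool_rot: [-3.141, 0.009, -0.119]
contact_force: [0.9, 0.6, 0.2]
opening: 0.0006
grip_force: 0.0
```

Request:
move_arm(motion=[[0, 0, 0.4, 0, 0, 0], [0, 0, 0.8, 0, 0, 0], [0, 0, 1, 0, 0, 0], [0, 0, 1, 0, 0, 0]])

```text
time: 2.6
tool_pos: [0.555, -0.0377, 0.0274]
tool_rot: [3.141, 0.0, -0.12]
contact_force: [-0.2, -0.3, 0.5]
opening: 0.0005
grip_force: 0.0
```

```bash
python3 - <<'E'
from h import *
im,X=cam("side");save("side2.png",cv2.resize(im[80:280,130:380],(750,600)))
E
```

```text
(no output)
```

View pics/side2.png

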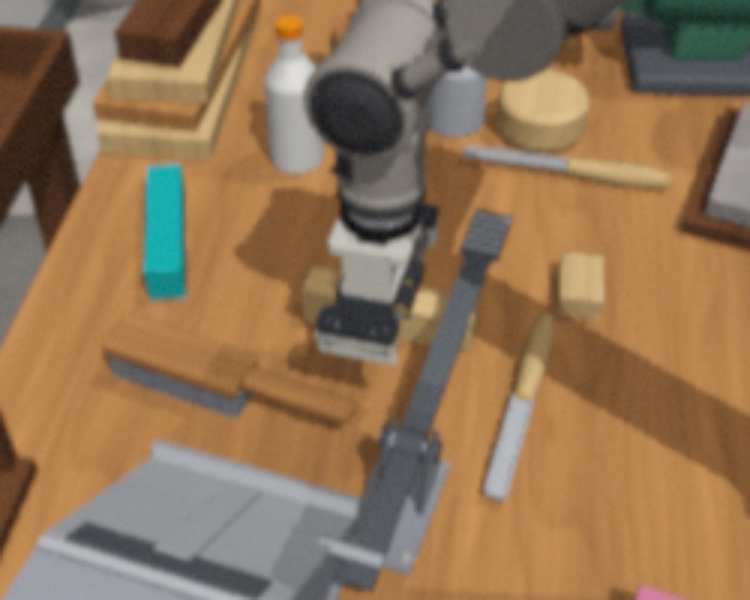

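The gripper (355,320) is down behind the offcut, clear of the lever and the brush handle. Pushing now.

Request:
move_arm(motion=[[0, 0, 0.1, 0, 0, 0], [0, 0.1, 0.1, 0, 0, 0], [0, 0.2, 0.1, 0, 0, 0], [0, 0.3, 0.1, 0, 0, 0], [0, 0.4, 0.1, 0, 0, 0], [0, 0.5, 0.1, 0, 0, 0], [0, 0.6, 0.1, 0, 0, 0], [0, 0.6, 0.1, 0, 0, 0]])

```text
time: 3.65
tool_pos: [0.5474, -0.0973, 0.0166]
tool_rot: [3.141, 0.0, -0.12]
contact_force: [-0.1, -0.1, 0.1]
opening: 0.0003
grip_force: 0.0
```

```bash
python3 - <<'E'
from h import *
im,X=cam("side");save("side3.png",cv2.resize(im[80:280,130:380],(750,600)))
m=(abs(X[...,2]-.045)<.006)&(X[...,0]>.42)&(X[...,0]<.7)&(X[...,1]>-.28)&(X[...,1]<-.06)
m=cv2.morphologyEx(m.astype(np.uint8),cv2.MORPH_OPEN,np.ones((2,2)))>0
r=cv2.minAreaRect(X[m][:,:2].astype(np.float32)*1000);print(m.sum(),r,cv2.boxPoints(r))
E
```

```text
205 ((553.8282470703125, -98.42082214355469), (150.11578369140625, 129.3216552734375), 4.867642879486084) [[ 473.55432   -40.362183]
 [ 484.52783  -169.21744 ]
 [ 634.1022   -156.47946 ]
 [ 623.12866   -27.624207]]
```

View pics/side3.png

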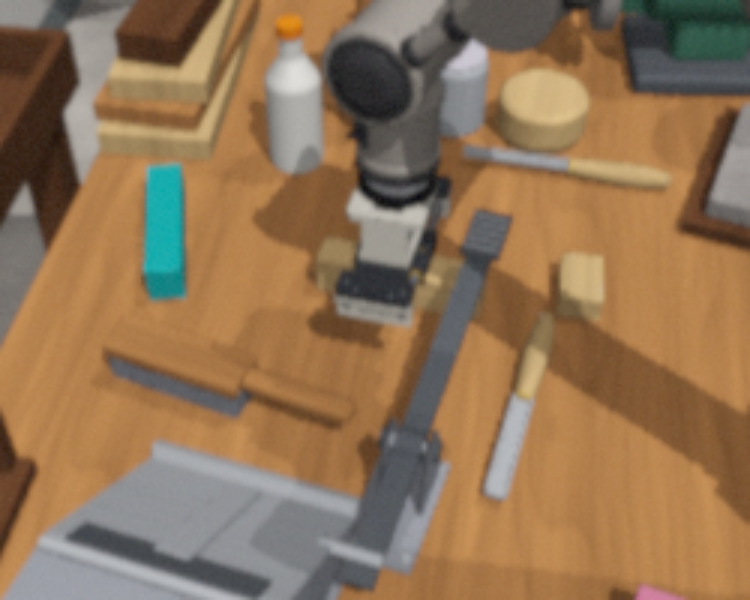

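The offcut moved straight, now at about (400,270). I'll keep pushing.

Request:
move_arm(motion=[[0, 0.1, 0, 0, 0, 0], [0, 0.2, 0, 0, 0, 0], [0, 0.3, 0, 0, 0, 0], [0, 0.4, 0, 0, 0, 0], [0, 0.5, 0, 0, 0, 0], [0, 0.6, 0, 0, 0, 0], [0, 0.7, 0, 0, 0, 0], [0, 0.8, 0, 0, 0, 0], [0, 0.9, 0, 0, 0, 0], [0, 1, 0, 0, 0, 0], [0, 1, 0, 0, 0, 0]])

```text
time: 5.08
tool_pos: [0.5356, -0.1966, 0.0166]
tool_rot: [3.141, -0.0, -0.12]
contact_force: [0.6, -0.8, -0.6]
opening: 0.0004
grip_force: 0.0
```

```bash
python3 - <<'E'
from h import *
im,X=cam("side");save("side4.png",cv2.resize(im[80:280,130:380],(750,600)))
E
```

```text
(no output)
```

View pics/side4.png

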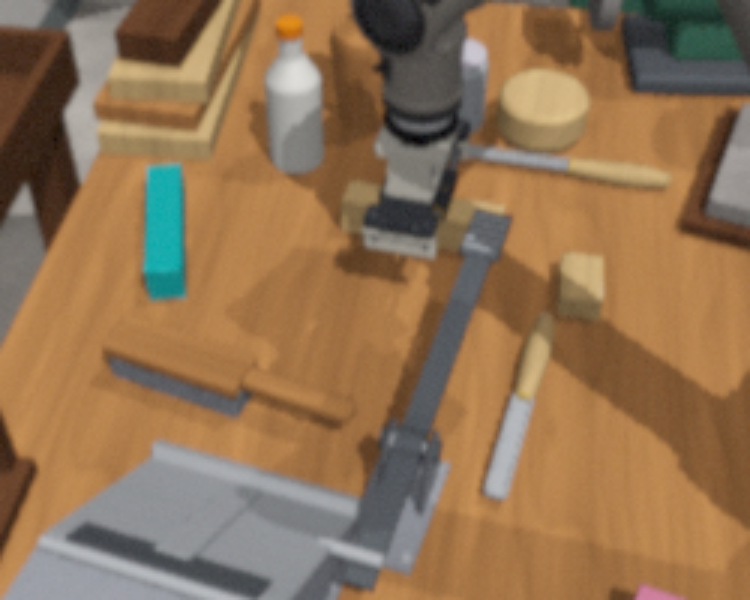

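The offcut is now beyond the press plate (485,235). One small extra push, then back off and lift.

Request:
move_arm(motion=[[0, 0.1, 0, 0, 0, 0], [0, 0.15, 0, 0, 0, 0], [0, 0.15, 0, 0, 0, 0], [0, 0, 0, 0, 0, 0], [0, -0.05, -0.5, 0, 0, 0], [0, -0.05, -1, 0, 0, 0], [0, -0.05, -1, 0, 0, 0]])

```text
time: 6.0
tool_pos: [0.5387, -0.1905, 0.1209]
tool_rot: [3.139, -0.008, -0.118]
contact_force: [-0.0, -0.7, 0.0]
opening: 0.0004
grip_force: 0.0
```

Request:
move_arm(motion=[[0, 0, -0.4, 0, 0, 0], [0.2, -0.4, -0.6, 0, 0, 0], [0.3, -1, -0.6, 0, 0, 0], [0.3, -1, -0.6, 0, 0, 0]])

```text
time: 6.5
tool_pos: [0.5782, -0.09, 0.1758]
tool_rot: [-3.14, 0.001, -0.113]
contact_force: [-0.6, -0.8, -0.9]
opening: 0.0002
grip_force: 0.0
```

```bash
python3 - <<'E'
from h import *
im,X=cam("top");save("top5.png",cv2.resize(im[130:280,200:400],(800,600)))
np.set_printoptions(precision=3,suppress=True)
x,y,z=X[...,0],X[...,1],X[...,2]
m=(abs(z-.045)<.006)&(x>.42)&(x<.68)&(y>-.3)&(y<-.15)
m=cv2.morphologyEx(m.astype(np.uint8),cv2.MORPH_OPEN,np.ones((3,3)))>0
if m.any():
    r=cv2.minAreaRect(X[m][:,:2].astype(np.float32)*1000);print(m.sum(),r,cv2.boxPoints(r))
print(robot.observe()["tool_pos"])
E
```

```text
388 ((527.1962280273438, -250.1090087890625), (40.73300552368164, 174.7204132080078), 83.43649291992188) [[ 438.081 -260.356]
 [ 611.656 -280.328]
 [ 616.312 -239.862]
 [ 442.737 -219.89 ]]
[ 0.578 -0.092  0.176]
```

View pics/top5.png

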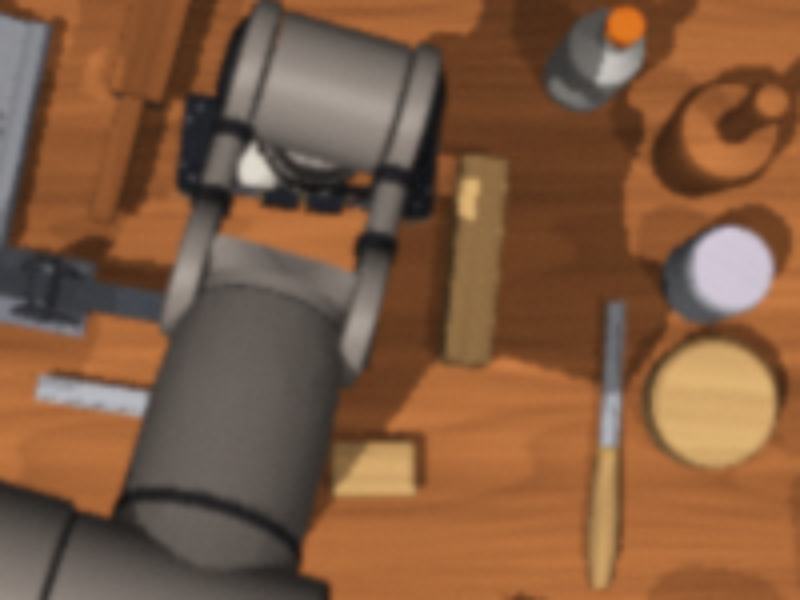

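The offcut lies clear, with its nearest face at y ≈ -0.22 and the lever tip at -0.163. Now going over the pad.

Request:
move_arm(motion=[[-0.5, 0.25, 0, 0, 0, 0], [-1, 0.47, 0, 0, 0, 0], [-1, 0.47, 0, 0, 0, 0]])

```text
time: 6.92
tool_pos: [0.4691, -0.1303, 0.1758]
tool_rot: [-3.141, 0.004, -0.122]
contact_force: [0.7, -0.4, -0.0]
opening: 0.0005
grip_force: 0.0
```

Request:
move_arm(motion=[[-0.18, 0, 0.2, 0, 0, 0], [-0.18, 0, 0.4, 0, 0, 0], [-0.18, 0, 0.4, 0, 0, 0]])

```text
time: 7.3
tool_pos: [0.4546, -0.1275, 0.1354]
tool_rot: [-3.141, 0.003, -0.12]
contact_force: [0.3, 0.5, -0.6]
opening: 0.0
grip_force: 0.0
```

```bash
python3 - <<'E'
from h import *
im,X=cam("side");save("side6.png",cv2.resize(im[100:250,180:380],(800,600)))
s=robot.observe();print(s["tool_pos"],s["contact_force"])
E
```

```text
[ 0.45534057 -0.12767447  0.13635348] [0.22187812 0.82564352 0.91746786]
```

View pics/side6.png

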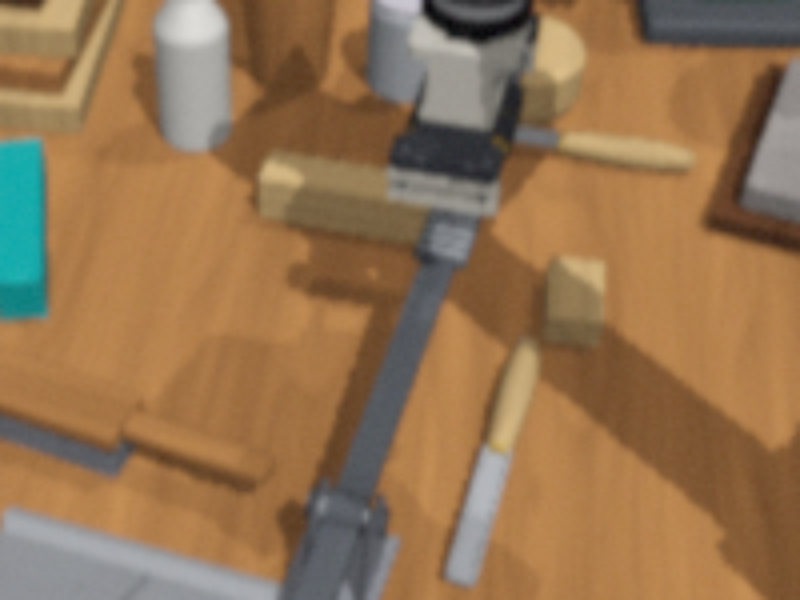

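The fingertips (445,205) are directly over the press plate (450,235). Pressing.

Request:
move_arm(motion=[[0, 0, 0.12, 0, 0, 0], [0, 0, 0.24, 0, 0, 0], [0, 0, 0.36, 0, 0, 0], [0, 0, 0.48, 0, 0, 0], [0, 0, 0.58, 0, 0, 0], [0, 0, 0.68, 0, 0, 0], [0, 0, 0.78, 0, 0, 0], [0, 0, 0.86, 0, 0, 0], [0, 0, 0.94, 0, 0, 0], [0, 0, 1, 0, 0, 0], [0, 0, 1, 0, 0, 0]])

```text
time: 8.72
tool_pos: [0.4561, -0.1275, 0.0367]
tool_rot: [3.141, -0.002, -0.119]
contact_force: [2.1, 2.1, 5.0]
opening: 0.0003
grip_force: 2.4
```

Request:
move_arm(motion=[[0, 0, 0.04, 0, 0, 0], [0, 0, 0.08, 0, 0, 0], [0, 0, 0.1, 0, 0, 0], [0, 0, 0.11, 0, 0, 0], [0, 0, 0.11, 0, 0, 0]])

```text
time: 9.35
tool_pos: [0.4558, -0.1273, 0.026]
tool_rot: [3.142, -0.001, -0.119]
contact_force: [0.7, 1.9, 5.1]
opening: 0.0006
grip_force: 2.4
```

Request:
move_arm(motion=[[0, 0, 0.02, 0, 0, 0], [0, 0, 0.04, 0, 0, 0], [0, 0, 0.04, 0, 0, 0], [0, 0, 0.04, 0, 0, 0]])

```text
time: 9.85
tool_pos: [0.4561, -0.1272, 0.0244]
tool_rot: [3.141, -0.003, -0.119]
contact_force: [-4.6, 6.0, 32.6]
opening: 0.0004
grip_force: 15.9
```

The force jumped to 32 N, so the lever is at its stop. I'll ease off slightly and check.

Request:
move_arm(motion=[[0, 0, -0.01, 0, 0, 0], [0, 0, -0.015, 0, 0, 0], [0, 0, -0.015, 0, 0, 0], [0, 0, -0.015, 0, 0, 0], [0, 0, -0.015, 0, 0, 0], [0, 0, -0.015, 0, 0, 0], [0, 0, -0.015, 0, 0, 0], [0, 0, -0.015, 0, 0, 0]])

```text
time: 10.85
tool_pos: [0.456, -0.1272, 0.0248]
tool_rot: [3.141, -0.002, -0.119]
contact_force: [-2.1, 5.2, 19.6]
opening: 0.0006
grip_force: 9.4
```

```bash
python3 - <<'E'
from h import *
im,X=cam("side");save("side7.png",cv2.resize(im[100:340,100:420],(800,600)))
s=robot.observe();print(s["tool_pos"],s["contact_force"])
E
```

```text
[ 0.45599253 -0.12723944  0.02481365] [-1.47596961  3.22290109 19.39577375]
```

View pics/side7.png

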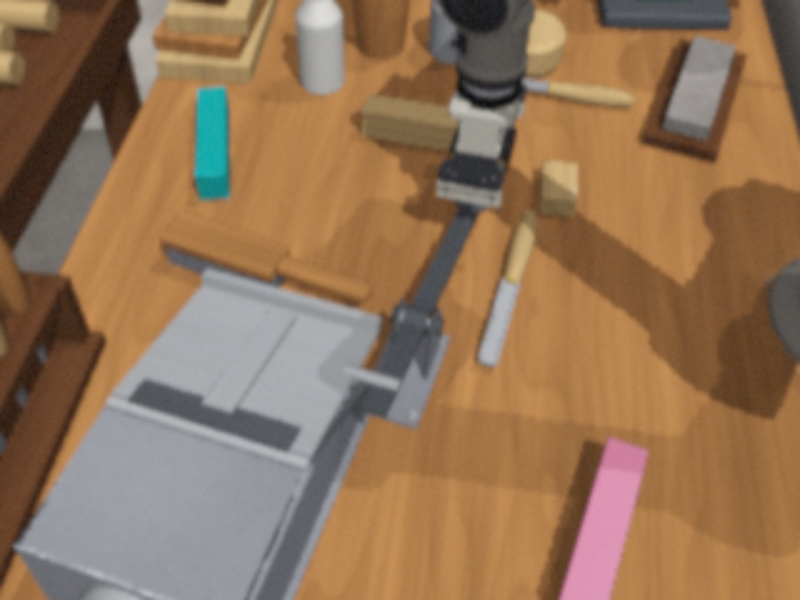

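The flap (260,340) is raised, the lever is down under the fingers (470,195), and the offcut (410,120) lies clear of it.

```bash
python3 -c "
from cell import robot
print(robot.hand_in())"
```

```text
the job is handed in; nothing more can be done
None
```

The job is handed in: I pushed the offcut out past the lever's end without lifting it, and the fingers are holding the lever at its stop with about 19 N, so the flap is up; nothing else appeared moved in the last picture, but the hand-in returned no verdict.

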